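Fill the vial caddy by cap colour

ROBOT

A 6-joint arm with a two-finger parallel gripper is mounted at the origin on a cart in front of the work surface, level with it; the furniture and walls round the work are solid. World frame = base frame: x ahead of the robot, y to its left, z up, the work surface at z = 0. Lengths are in m, angles in rad, forces in N, time in s.
With the tool pointing down it reaches from about 0.35 to 0.775 m from the base axis. Payload 7.3 kg.
Tool frame: the origin (TCP) lies on the centre line of the jaws, within the pads' length; the fingertips stand 19 mm ahead of it and the grasp point (between the pads) is the TCP (robot.tip_reach is the z of the fingertips in the tool frame, in m); z points along the fingers, y is the line along which they close (so a half turn about z gives the same grasp; the last joint's range is limited). The gripper opens to 92 mm and grips with 3 to 60 N. Pads are 19 mm wide; open, the fingers measure 130 mm over their backs; the gripper's body (75 mm by 190 mm) begins 47 mm behind the grasp point.
Start: joints at [-1.288, 0.342, 1.524, -0, 1.275, -0.146], TCP at [0.218, -0.477, 0.246] pointing down, gripper open.
Joint ranges: [-2.53, 2.53], [-0.77, 2.02], [0.04, 2.7], [-1, 4.14], [0.28, 2.66], [-3.11, 3.11]. Speed limits (rad/s): [2.57, 2.57, 3.14, 3.14, 3.14, 3.14].

INTERFACE

Orientations are given as a 3x3 rotation matrix whose columns are the frame's x, y, z axes.
In Python, from workcell import readout, eyes, workorder, robot gives the robot as it stands.
- The arm moves only by the tool drive_tool, never from a script. Its argument "increments" is text: rows parted by semicolons, each of 7 numbers parted by spaces: the shift along the tool's x, y, z in units of 40 mm (1.0 is 40 mm), then the turn, a rotation vector about the tool's x, y, z in rad, then the finger opening in mm, from 0 to 91.8. In form: tx ty tz ax ay az jaw; .... A call has exactly 8 rows; each row shifts and turns the commanded pose from where the row before left it, along the tool's axes as they then stand; what a row does not reach is not made up. A row lasts 1/12 s, in which the tool goes at most 41.7 mm and 7.16 degrees, less where a joint would pass 70% of its speed; a pose out of reach is approached as far as the arm can. A call is refused whole if a number of a shift passes 1 or a number of a turn 0.125, either way. A call with a gripper value outside its range is refused whole. The fingers move at their own pace and stop on an object; the grip force is fixed at half the most. Time passes only in rows, so rows that do not move let the fingers close, or fill a call up. It gives the time, the measured TCP pose, the force, the opening and the grip force at its end, in the units of the state.
- readout.state(): the state, without advancing time (a new reading comes with each control period).
- eyes.read_camera(name): name is "scene" or "top" or "wrist"; returns a dict with "color" (420x560x3 uint8, red, green, blue), "fx", "fy", "cx", "cy" (pixels), "T" (4x4, takes a point from camera to world coordinates). Camera axes: x right, y up, looking along -z (the intrinsics and any distortion apply to the point x, -y, -z); pixel columns grow to the right and rows downward; lengths in m; the calibration is good to about 2 mm. A picture is of the moment at which its call begins. There is no depth.
- workorder.close_job(): hands the job in; it is judged then, once.
The state is a dict: "time": time; "joint_pos": joint angles; "qd": joint speeds; "joint_efforts": joint torques, N m; "tcp_pos": TCP position; "ee_rot": TCP orientation; "ft_force": force on the tool from outside, world axes, zero at the start; "ft_torque": the same for the moment, N m; "width": finger opening in m; "gripper_force": force on a finger pad.
Only numpy, scipy, OpenCV 4.12 (cv2) and the standard library are available. Lean on these libraries where they do the work, as an engineer would, in place of code of your own. Each camera call takes 0.05 s, during which the arm holds its last target. There are 200 camera calls.

TASK

Make up the medicine caddy: stand the purple-, the grey-, the green- and the plain blue-capped vial each upright on the bottom of the caddy well of the same colour, without tipping any over. The two larger blue-capped vials with a red seal band and red dot on the cap are already issued: leave them standing where they are.

Things in the scene. Friction and masses are not known exactly. Their poses are not given: they have to be found in the camera images.
- vial_purple: Loose small upright glass medicine vial with a plain purple cap without any red seal, 29 mm in diameter, 61 mm tall over the cap, straight glass body up to 50 mm (grasp it there, from above); origin: centre of its underside, z up along the vial. It stands on the worktop (z = 0).
- vial_grey: Loose small upright glass medicine vial with a plain grey cap without any red seal, 33 mm in diameter, 70 mm tall over the cap, straight glass body up to 57 mm (grasp it there, from above); origin: centre of its underside, z up along the vial. It stands on the worktop (z = 0).
- vial_green: Loose small upright glass medicine vial with a plain green cap without any red seal, 37 mm in diameter, 78 mm tall over the cap, straight glass body up to 64 mm (grasp it there, from above); origin: centre of its underside, z up along the vial. It stands on the worktop (z = 0).
- vial_blue: Loose small upright glass medicine vial with a plain blue cap without any red seal, 37 mm in diameter, 78 mm tall over the cap, straight glass body up to 64 mm (grasp it there, from above); origin: centre of its underside, z up along the vial. It stands on the worktop (z = 0).
- issued_a: Loose blue-capped glass vial that has already been issued: its blue cap carries a red seal band round it and a red dot on top, and a paper slip is taped on the glass. Slightly larger than the plain blue one: glass about 40 mm in diameter (43 x 48 mm with its slip), 86 mm tall. Not wanted: leave it standing where it is. Origin: underside, within 3 mm of its centre, z up.
- issued_b: Loose blue-capped glass vial that has already been issued: its blue cap carries a red seal band round it and a red dot on top, and a paper slip is taped on the glass. Slightly larger than the plain blue one: glass about 40 mm in diameter (43 x 48 mm with its slip), 86 mm tall. Not wanted: leave it standing where it is. Origin: underside, within 3 mm of its centre, z up.
- well_purple: The purple round cup in the caddy, a fixed white tray 184 mm square, rim 18 mm high, low grips 18 mm out on two sides. The 4 cups are fixed in a 2 x 2 square, centres 84 mm apart, any colour at any corner. Cup: 70 mm over the lip, 54 mm inside; origin: centre of its underside (4 mm over the worktop); inner floor 4 mm and lip 20 mm above the origin; z up.
- well_grey: The grey round cup in the caddy, a fixed white tray 184 mm square, rim 18 mm high, low grips 18 mm out on two sides. The 4 cups are fixed in a 2 x 2 square, centres 84 mm apart, any colour at any corner. Cup: 70 mm over the lip, 54 mm inside; origin: centre of its underside (4 mm over the worktop); inner floor 4 mm and lip 20 mm above the origin; z up.
- well_green: The green round cup in the caddy, a fixed white tray 184 mm square, rim 18 mm high, low grips 18 mm out on two sides. The 4 cups are fixed in a 2 x 2 square, centres 84 mm apart, any colour at any corner. Cup: 70 mm over the lip, 54 mm inside; origin: centre of its underside (4 mm over the worktop); inner floor 4 mm and lip 20 mm above the origin; z up.
- well_blue: The blue round cup in the caddy, a fixed white tray 184 mm square, rim 18 mm high, low grips 18 mm out on two sides. The 4 cups are fixed in a 2 x 2 square, centres 84 mm apart, any colour at any corner. Cup: 70 mm over the lip, 54 mm inside; origin: centre of its underside (4 mm over the worktop); inner floor 4 mm and lip 20 mm above the origin; z up.
Mind the look-alikes: they are no part of the job. Leave any black, pink or yellow look-alike of the vial_blue alone.

How it is judged:
At the end, for the whole second after the job is handed in: Each plain vial stands in the well of its cap's colour: released, at rest, upright within 7 degrees, foot on the well floor (under 9 mm above the well's underside) and within 18 mm of its centre; both issued vials stand upright within 20 mm of where they began (horizontal distance between vial_purple and well_purple below 0.018 m and z of vial_purple in the frame of well_purple between 0 and 0.009 m and angle between each of vial_purple, vial_grey, vial_green, vial_blue, issued_a, issued_b's own z axis and vertical below 0.12 rad and linear speed of each of vial_purple, vial_grey, vial_green, vial_blue below 0.02 m/s and horizontal distance between vial_grey and well_grey below 0.018 m and z of vial_grey in the frame of well_grey between 0 and 0.009 m and horizontal distance between vial_green and well_green below 0.018 m and z of vial_green in the frame of well_green between 0 and 0.009 m and horizontal distance between vial_blue and well_blue below 0.018 m and z of vial_blue in the frame of well_blue between 0 and 0.009 m and distance of each of issued_a, issued_b from where it was at the start of the episode below 0.02 m); the robot touches nothing.
It fails at once if an issued vial (red seal on its cap) is moved more than 20 mm or tipped (distance of any of issued_a, issued_b from where it was at the start of the episode above 0.02 m or angle between any of issued_a, issued_b's own z axis and vertical above 0.4 rad).
It fails at once if a vial is tipped over (more than 45 degrees) (angle between any of vial_purple, vial_grey, vial_green, vial_blue's own z axis and vertical above 0.785 rad).
It also fails if it takes over 112 s, if anything falls off the work surface, if the arm or the gripper's body presses on something with over 40 N, if the wrist force passes 120 N, or if a joint passes its speed limit or range.

## Working session

There is one attempt and no reset: what is moved stays moved. The work goes in short steps, Python scripts to look and compute and a tool call to move; the robot and the scene stay as the last step left them, time stands still between calls to the robot, and variables do not carry over. Pictures are saved under pics/ and viewed, at most 14 in all, crops included, and the job is handed in when it is done.

Besides the shell and the picture viewer there is one more tool, called after "Emit:" as name(argument=value, ...), one argument or row to a line, values as JSON. drive_tool: Moves the arm, as the interface text tells. Its arguments: {"type":"object","properties":{"increments":{"type":"string"}},"required":["increments"]}

```bash
mkdir -p pics; cat > h.py <<'E'
import numpy as np, cv2
from workcell import readout, eyes, workorder, robot
def grab(n,f=None):
    c=eyes.read_camera(n)
    if f: cv2.imwrite('pics/'+f,c['color'][:,:,::-1])
    return c
def ray(c,u,v,z):
    T=np.array(c['T']); d=T[:3,:3]@np.array([(u-c['cx'])/c['fx'],-(v-c['cy'])/c['fy'],-1]); o=T[:3,3]
    return o+d*(z-o[2])/d[2]
E
python3 - <<'E'
from h import *
for n in ('scene','top'):
    c=grab(n,n+'0.png'); print(n,c['fx'],c['cx'],c['cy'],np.round(c['T'],3).tolist(),[k for k in c])
s=readout.state(); print(s['tcp_pos'],np.round(s['ee_rot'],3).tolist(),s['width'],s['time'])
E
```

```text
scene 467.04799564922155 274.2106602030403 212.91790348916126 [[-0.875, 0.254, -0.413, 0.056], [-0.484, -0.479, 0.732, 0.678], [-0.012, 0.84, 0.542, 0.621], [0.0, 0.0, 0.0, 1.0]] ['color', 'fx', 'fy', 'cx', 'cy', 'T']
top 516.067931556639 273.47348092443934 205.34836959265755 [[0.032, 0.996, -0.078, 0.399], [-0.999, 0.031, -0.006, -0.124], [-0.003, 0.078, 0.997, 1.317], [0.0, 0.0, 0.0, 1.0]] ['color', 'fx', 'fy', 'cx', 'cy', 'T']
[ 0.21821876 -0.47712647  0.24509637] [[0.909, 0.416, -0.0], [0.416, -0.909, 0.001], [0.0, -0.001, -1.0]] 0.09174557928444281 0.1
```

View pics/top0.png

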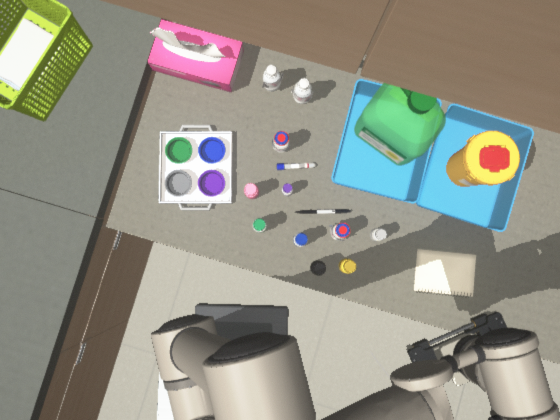

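View pics/scene0.png

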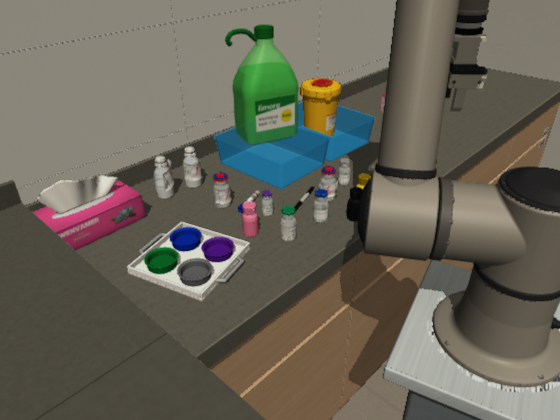

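Top view: wells green (179,150), blue (212,150), grey (178,182) and purple (212,183). Caps:
- green (260,225)
- plain blue (301,240)
- purple (287,188)
- whitish/grey candidate (379,235)
- issued, with red seal: (342,231) and (281,140)
- look-alikes: pink (251,190), black (318,268), yellow (348,267)
- white dispensers: (272,77) and (302,90)

The grey vial should be (379,235) and the plain blue (301,240). I'll confirm both in an enlarged crop.

```bash
python3 - <<'E'
from h import *
c=grab('top'); im=c['color']
cv2.imwrite('pics/crop1.png',cv2.resize(im[120:290,230:410,::-1],None,fx=4.4,fy=3.5*4.4/4.4 if 0 else 3.5,interpolation=cv2.INTER_CUBIC)[:600,:800])
hsv=cv2.cvtColor(im,cv2.COLOR_RGB2HSV)
for n,(u,v),zt in [('purple',(287,188),.061),('green',(260,225),.078),('blue',(301,240),.078),('grey',(379,235),.07),('issB',(342,231),.086),('issA',(281,140),.086),('pink',(251,190),.078),('black',(318,268),.078),('yellow',(348,267),.078),('wP',(212,183),.024),('wG',(178,182),.024),('wg',(179,150),.024),('wB',(212,150),.024)]:
    print(n,im[v,u],hsv[v,u],np.round(ray(c,u,v,zt),3))
E
```

```text
purple [146 103 203] [133 126 203] [ 0.541 -0.149  0.061]
green [ 85 196 135] [ 74 144 196] [ 0.448 -0.086  0.078]
blue [ 67 102 203] [112 171 203] [ 0.415 -0.186  0.078]
grey [221 221 218] [ 30   3 221] [ 0.433 -0.374  0.07 ]
issB [252  77  76] [  0 178 252] [ 0.439 -0.282  0.086]
issA [252  79  80] [  0 175 252] [ 0.654 -0.13   0.086]
pink [253 201 229] [164  52 253] [ 0.531 -0.062  0.078]
black [65 63 63] [ 0  8 65] [ 0.35  -0.228  0.078]
yellow [222 194  89] [ 24 153 222] [ 0.354 -0.299  0.078]
wP [154  91 218] [135 149 218] [0.552 0.04  0.024]
wG [177 178 180] [110   4 180] [0.552 0.126 0.024]
wg [ 87 181 113] [ 68 132 181] [0.633 0.127 0.024]
wB [ 79 106 233] [115 169 233] [0.636 0.043 0.024]
```

View pics/crop1.png

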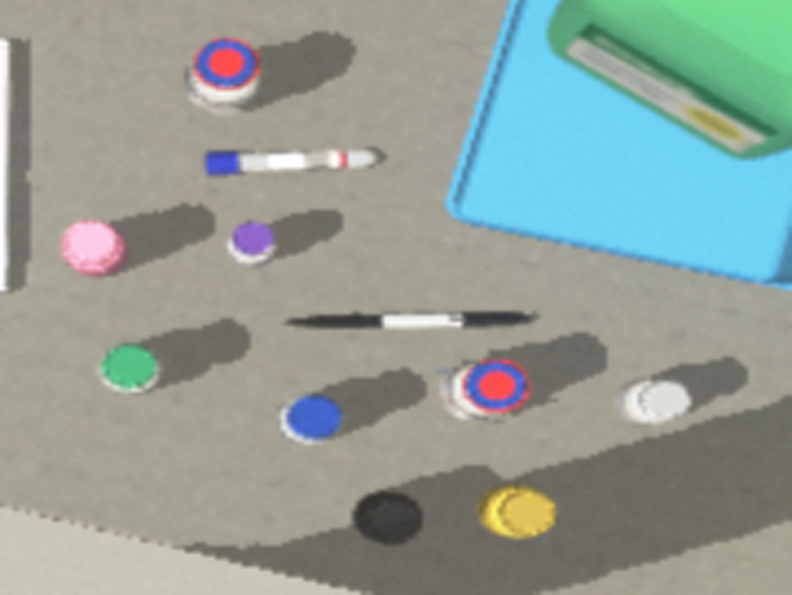

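The crop shows plain blue at the (301,240) cap, with no red on it. Both issued vials have the red dot and band. The light grey/white capped vial at (379,235) is the only grey one, and its size fits. Next I'll refine the centres.

```bash
cat >> h.py <<'E'
def blob(im,lo,hi,box,f=max):
    u0,v0,u1,v1=box; m=cv2.inRange(cv2.cvtColor(im,cv2.COLOR_RGB2HSV)[v0:v1,u0:u1],lo,hi)
    k=cv2.findContours(m,cv2.RETR_EXTERNAL,cv2.CHAIN_APPROX_NONE)[0]; k=f(k,key=cv2.contourArea)
    (x,y),r=cv2.minEnclosingCircle(k); M=cv2.moments(k); return M['m10']/M['m00']+u0,M['m01']/M['m00']+v0,r,cv2.contourArea(k)
E
python3 - <<'E'
from h import *
c=grab('top'); im=c['color']
H=dict(purple=((125,80,60),(145,255,255)),green=((60,80,60),(85,255,255)),blue=((105,110,60),(122,255,255)),grey=((0,0,190),(180,30,255)),wgrey=((0,0,40),(180,20,200)))
for n,u,v,z,w,k in [('purple',287,188,.061,12,'purple'),('green',260,225,.078,14,'green'),('blue',301,240,.078,14,'blue'),('grey',379,235,.07,14,'grey'),('wP',212,183,.024,22,'purple'),('wG',178,182,.024,18,'wgrey'),('wg',179,150,.024,22,'green'),('wB',212,150,.024,22,'blue')]:
    b=blob(im,*H[k],(u-w,v-w,u+w,v+w)); print(n,np.round(b,1),np.round(ray(c,b[0],b[1],z),4),'diam mm',2*b[2]*(1.317-z)/516*1000)
cs=grab('scene')
ims=cs['color']
for n,u,v,z,w,k in [('purple',267,195,.061,9,'purple'),('green',289,212,.078,10,'green'),('blue',321,194,.078,10,'blue'),('wP',218,249,.024,20,'purple'),('wg',162,260,.024,20,'green'),('wB',186,239,.024,20,'blue')]:
    try: b=blob(ims,*H[k],(u-w,v-w,u+w,v+w)); print('s',n,np.round(b,1),np.round(ray(cs,b[0],b[1],z if n[0]=='w' else z-.004),4))
    except Exception as e: print(n,e)
E
```

```text
purple [287.  187.5   4.3  48. ] [ 0.5422 -0.1487  0.061 ] diam mm 20.79751922548279
green [258.8 224.2   6.   98. ] [ 0.4497 -0.0834  0.078 ] diam mm 28.76347891120023
blue [301.  238.8   5.9  92. ] [ 0.4178 -0.1856  0.078 ] diam mm 28.422691932944364
grey [378.4 234.5   7.4 119.5] [ 0.4341 -0.3721  0.07  ] diam mm 35.682139476140335
wP [211.  182.6  13.5 523.5] [0.5528 0.0424 0.024 ] diam mm 67.4716053563495
wG [178.  182.5  13.8 527.5] [0.5505 0.1257 0.024 ] diam mm 68.94454915024512
wg [178.1 149.7  13.3 509.5] [0.6341 0.1293 0.024 ] diam mm 66.57341084369394
wB [211.3 149.7  13.3 507.5] [0.6369 0.0451 0.024 ] diam mm 66.54143625081973
s purple [266.5 192.8   4.6  43. ] [ 0.5442 -0.1512  0.057 ]
s green [288.  210.    6.5  92. ] [ 0.4514 -0.084   0.074 ]
s blue [320.5 192.7   5.9  70. ] [ 0.4194 -0.1849  0.074 ]
s wP [217.4 248.6  15.8 583.5] [0.549  0.0507 0.024 ]
s wg [160.4 259.1  17.3 580.5] [0.632  0.1352 0.024 ]
s wB [185.1 238.4  15.7 538.5] [0.6323 0.0534 0.024 ]
```

Emit:
drive_tool(
  increments="0 0 -0.3 0 0 0.108 91; 0 0 -0.3 0 0 0.107 91; 0 0 0 0 0 0.107 91; 0 0 0 0 0 0.107 91; 0 0 0 0 0 0 91; 0 0 0 0 0 0 91; 0 0 0 0 0 0 91; 0 0 0 0 0 0 91",
)

```text
time: 0.92
tcp_pos: [0.2183, -0.4774, 0.2696]
ee_rot: [[1.0, 0.002, -0.0], [0.002, -1.0, 0.0], [-0.0, -0.0, -1.0]]
ft_force: [0.0, 0.1, -0.1]
width: 0.0906
gripper_force: 0.0
```

Emit:
drive_tool(
  increments="0.8 -0.4 0 0 0 0 70; 0.8 -0.4 0 0 0 0 70; 0.8 -0.4 0.3 0 0 0 70; 0.8 -0.4 0.4 0 0 0 70; 0.8 -0.4 0.4 0 0 0 70; 0.8 -0.3 0.4 0 0 0 70; 0.58 -0.23 0.3 0 0 0 70; 0 0 0 0 0 0 70",
)

```text
time: 1.58
tcp_pos: [0.4364, -0.3731, 0.1947]
ee_rot: [[1.0, 0.005, -0.002], [0.005, -1.0, 0.004], [-0.002, -0.004, -1.0]]
ft_force: [-0.8, 0.7, -0.8]
width: 0.07
gripper_force: 0.0
```

```bash
python3 - <<'E'
from h import *
s=readout.state(); print(s['tcp_pos'])
c=grab('wrist','w1.png'); print(c['fx'],c['cx'],c['cy'],np.round(c['T'],3).tolist())
E
```

```text
[ 0.43640443 -0.37307636  0.19466383]
367.22695914164905 280.6469740582032 208.24271372488286 [[0.007, 0.962, 0.272, 0.51], [-1.0, 0.007, -0.001, -0.372], [-0.003, -0.272, 0.962, 0.333], [0.0, 0.0, 0.0, 1.0]]
```

View pics/w1.png

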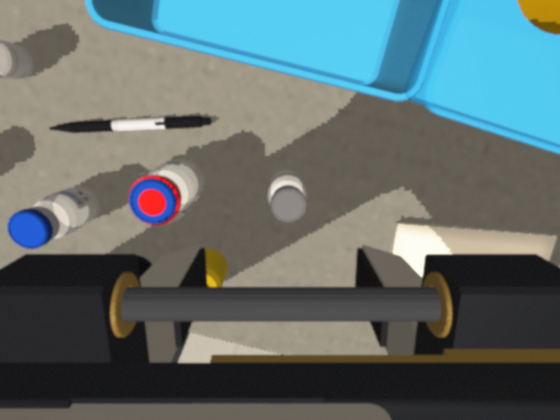

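The wrist view shows a clearly grey cap at about (288,203) and the sealed issued vial at (153,200). There's nothing between the jaws and the target.

```bash
python3 - <<'E'
from h import *
c=grab('wrist'); im=c['color']
print(im[203,288],im[180,288])
for z in (.06,.07): print(ray(c,288.3,203.5,z))
H=dict(blue=((105,110,60),(122,255,255)))
b=blob(im,*H['blue'],(0,195,60,260)); print('blue',b,ray(c,b[0],b[1],.078))
print('iss',ray(c,152,202,.086)); print(readout.state()['tcp_pos'])
E
```

```text
[142 137 133] [229 223 212]
[ 0.43458696 -0.37964074  0.06      ]
[ 0.43727585 -0.37942496  0.07      ]
blue (27.744488188976376, 226.11062992125983, 22.3266658782959, 1270.0) [ 0.42099886 -0.18802669  0.078     ]
iss [ 0.44205236 -0.28391094  0.086     ]
[ 0.43385235 -0.37566331  0.19699471]
```

Emit:
drive_tool(
  increments="0.05 0.05 0.6 0 0 0 60; 0 0 0.6 0 0 0 60; 0 0 0.6 0 0 0 60; 0 0 0.6 0 0 0 60; 0 0 0.6 0 0 0 60; 0 0 0.5 0 0 0 60; 0 0 0.28 0 0 0 60; 0 0 0 0 0 0 60",
)

```text
time: 2.35
tcp_pos: [0.4338, -0.3783, 0.0449]
ee_rot: [[1.0, -0.001, -0.003], [-0.001, -1.0, 0.002], [-0.003, -0.002, -1.0]]
ft_force: [-1.3, 0.2, 0.2]
width: 0.0601
gripper_force: 0.0
```

Emit:
drive_tool(
  increments="0 0 0 0 0 0 60; 0 0 0 0 0 0 50; 0 0 0 0 0 0 40; 0 0 0 0 0 0 30; 0 0 0 0 0 0 25; 0 0 0 0 0 0 25; 0 0 0 0 0 0 25; 0 0 0 0 0 0 25",
)

```text
time: 3.02
tcp_pos: [0.4358, -0.3785, 0.0471]
ee_rot: [[1.0, -0.0, 0.001], [-0.0, -1.0, -0.001], [0.001, 0.001, -1.0]]
ft_force: [1.0, 1.5, 5.4]
width: 0.0308
gripper_force: 30.0
```

Emit:
drive_tool(
  increments="0 0 -0.2 0 0 0 25; 0 0 -0.5 0 0 0 25; 0 0 -0.6 0 0 0 25; 0 0 -0.6 0 0 0 25; 0 0 -0.6 0 0 0 25; 0 -0.2 -0.5 0 0 0 25; 0.1 -0.4 -0.4 0 0 0 25; 0.1 -0.6 0 0 0 0 25",
)

```text
time: 3.68
tcp_pos: [0.4446, -0.3323, 0.1864]
ee_rot: [[1.0, -0.002, 0.005], [-0.002, -1.0, -0.005], [0.005, 0.005, -1.0]]
ft_force: [1.3, 0.7, -0.3]
width: 0.0308
gripper_force: 30.0
```

Emit:
drive_tool(
  increments="0.15 -0.7 0 0 0 0 25; 0.15 -0.7 0 0 0 0 25; 0.15 -0.7 0 0 0 0 25; 0.15 -0.7 0 0 0 0 25; 0.15 -0.7 0 0 0 0 25; 0.15 -0.7 0 0 0 0 25; 0.15 -0.7 0 0 0 0 25; 0.15 -0.7 0 0 0 0 25",
)

```text
time: 4.35
tcp_pos: [0.4914, -0.1049, 0.1828]
ee_rot: [[1.0, -0.0, -0.0], [-0.0, -1.0, -0.0], [-0.0, 0.0, -1.0]]
ft_force: [1.2, -0.1, -0.5]
width: 0.031
gripper_force: 30.0
```

Emit:
drive_tool(
  increments="0.2 -0.7 0 0 0 0 25; 0.2 -0.7 0 0 0 0 25; 0.2 -0.7 0 0 0 0 25; 0.2 -0.7 0 0 0 0 25; 0.2 -0.7 0 0 0 0 25; 0.2 -0.6 0 0 0 0 25; 0.1 -0.4 0 0 0 0 25; 0 0 0 0 0 0 25",
)

```text
time: 5.02
tcp_pos: [0.5439, 0.0767, 0.1826]
ee_rot: [[1.0, 0.003, 0.0], [0.003, -1.0, 0.001], [0.0, -0.001, -1.0]]
ft_force: [-0.8, -0.4, -0.3]
width: 0.0308
gripper_force: 30.0
```

Emit:
drive_tool(
  increments="0 0 0 0 0 0 25; 0 0 0 0 0 0 25; 0 0 0 0 0 0 25; 0 0 0 0 0 0 25; 0 0 0 0 0 0 25; 0 0 0 0 0 0 25; 0 0 0 0 0 0 25; 0 0 0 0 0 0 25",
)

```text
time: 5.68
tcp_pos: [0.5436, 0.0734, 0.1825]
ee_rot: [[1.0, -0.001, 0.0], [-0.001, -1.0, -0.0], [0.0, 0.0, -1.0]]
ft_force: [-0.3, -0.5, -0.5]
width: 0.0308
gripper_force: 30.0
```

```bash
python3 - <<'E'
from h import *
print(readout.state()['tcp_pos'])
c=grab('wrist','w2.png')
E
```

```text
[0.54361648 0.07343106 0.18252512]
```

View pics/w2.png

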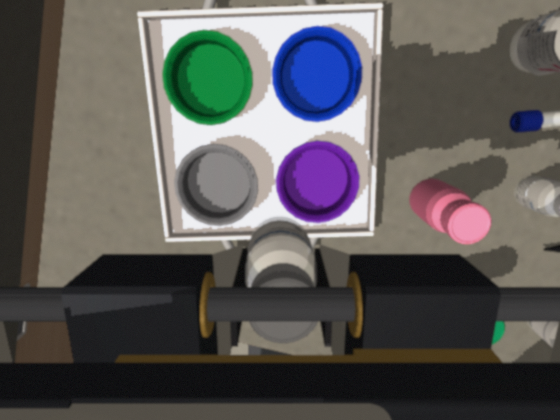

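Wrist view: the grey vial hangs upright in the jaws. Wells are green (208,77), blue (317,74), grey (217,184) and purple (318,180).

```bash
python3 - <<'E'
from h import *
c=grab('wrist'); im=c['color']
H=dict(purple=((125,80,40),(145,255,255)),green=((55,80,40),(85,255,255)),blue=((105,110,60),(122,255,255)))
for k,bx in [('purple',(260,130,370,235)),('green',(155,20,265,135)),('blue',(265,15,370,130))]:
    b=blob(im,*H[k],bx); print(k,np.round(b,1),ray(c,b[0],b[1],.024))
print('grey',ray(c,217,185,.024)); print(readout.state()['tcp_pos'])
E
```

```text
purple [ 317.3  181.3   41.9 5204. ] [0.55651169 0.04377126 0.024     ]
green [ 207.3   77.    47.8 6492.5] [0.63735576 0.12989424 0.024     ]
blue [ 316.9   73.3   47.8 6512.5] [0.64004946 0.04645522 0.024     ]
grey [0.55337562 0.12635468 0.024     ]
[0.54361801 0.07357545 0.18250068]
```

Emit:
drive_tool(
  increments="0.06 -0.3 0 0 0 0 25; 0.06 -0.4 0 0 0 0 25; 0.06 -0.4 0 0 0 0 25; 0.03 -0.21 0.3 0 0 0 25; 0 0 0.5 0 0 0 25; 0 0 0.5 0 0 0 25; 0 0 0.5 0 0 0 25; 0 0 0.4 0 0 0 25",
)

```text
time: 6.45
tcp_pos: [0.5511, 0.1266, 0.092]
ee_rot: [[1.0, 0.001, -0.002], [0.001, -1.0, -0.0], [-0.002, 0.0, -1.0]]
ft_force: [0.2, -0.1, -0.7]
width: 0.0309
gripper_force: 30.0
```

Emit:
drive_tool(
  increments="0 0 0.3 0 0 0 25; 0 0 0.2 0 0 0 25; 0 0 0.1 0 0 0 25; 0 0 0 0 0 0 25; 0 0 0 0 0 0 25; 0 0 0 0 0 0 25; 0 0 0 0 0 0 25; 0 0 0 0 0 0 25",
)

```text
time: 7.12
tcp_pos: [0.5524, 0.1261, 0.0712]
ee_rot: [[1.0, -0.0, 0.001], [-0.0, -1.0, 0.0], [0.001, -0.0, -1.0]]
ft_force: [0.4, 0.2, -0.3]
width: 0.0308
gripper_force: 30.0
```

Another 15 mm to 0.056, then release.

Emit:
drive_tool(
  increments="0 0 0.15 0 0 0 25; 0 0 0.15 0 0 0 25; 0 0 0.08 0 0 0 25; 0 0 0 0 0 0 25; 0 0 0 0 0 0 25; 0 0 0 0 0 0 25; 0 0 0 0 0 0 25; 0 0 0 0 0 0 25",
)

```text
time: 7.78
tcp_pos: [0.5519, 0.126, 0.055]
ee_rot: [[1.0, -0.0, -0.0], [-0.0, -1.0, -0.0], [-0.0, 0.0, -1.0]]
ft_force: [0.0, 0.1, -0.9]
width: 0.0306
gripper_force: 30.0
```

Emit:
drive_tool(
  increments="0 0 0 0 0 0 32; 0 0 0 0 0 0 38; 0 0 0 0 0 0 44; 0 0 0 0 0 0 50; 0 0 0 0 0 0 55; 0 0 0 0 0 0 55; 0 0 -0.2 0 0 0 55; 0 0 -0.5 0 0 0 55",
)

```text
time: 8.45
tcp_pos: [0.5504, 0.1259, 0.0817]
ee_rot: [[1.0, -0.0, -0.005], [-0.0, -1.0, -0.001], [-0.005, 0.001, -1.0]]
ft_force: [-0.3, -0.7, 0.3]
width: 0.0552
gripper_force: 0.0
```

Emit:
drive_tool(
  increments="0 0 -0.6 0 0 0 60; 0 0 -0.6 0 0 0 60; 0 0 -0.6 0 0 0 60; -0.2 0.5 -0.4 0 0 0 60; -0.4 0.8 0 0 0 0 60; -0.4 0.8 0 0 0 0 60; -0.4 0.8 0 0 0 0 60; -0.4 0.8 0 0 0 0 60",
)

```text
time: 9.12
tcp_pos: [0.4791, -0.023, 0.1721]
ee_rot: [[1.0, 0.001, 0.001], [0.001, -1.0, -0.0], [0.001, 0.0, -1.0]]
ft_force: [1.0, -0.2, -0.5]
width: 0.0597
gripper_force: 0.0
```

Emit:
drive_tool(
  increments="-0.4 0.8 0 0 0 0 60; -0.3 0.5 0 0 0 0 60; -0.04 0.25 0 0 0 0 60; 0 0 0 0 0 0 60; 0 0 0 0 0 0 60; 0 0 0 0 0 0 60; 0 0 0 0 0 0 60; 0 0 0 0 0 0 60",
)

```text
time: 9.78
tcp_pos: [0.4508, -0.0829, 0.1712]
ee_rot: [[1.0, 0.002, -0.0], [0.002, -1.0, 0.0], [-0.0, -0.0, -1.0]]
ft_force: [0.2, -0.4, -0.4]
width: 0.0602
gripper_force: 0.0
```

```bash
python3 - <<'E'
from h import *
print(readout.state()['tcp_pos'])
c=grab('wrist','w3.png'); im=c['color']
H=dict(purple=((125,60,40),(145,255,255)),green=((55,80,40),(85,255,255)),blue=((105,110,60),(122,255,255)))
for k,bx,z in [('purple',(350,0,560,200),.061),('green',(230,120,330,260),.078),('blue',(380,150,560,280),.078)]:
    try: b=blob(im,*H[k],bx); print(k,np.round(b,1),ray(c,b[0],b[1],z))
    except Exception as e: print(k,e)
E
```

```text
[ 0.45080124 -0.08294109  0.17123902]
purple [ 382.4   73.1   20.  1106.5] [ 0.5437352  -0.14694935  0.061     ]
green [ 280.4  216.9   22.4 1491.5] [ 0.45309689 -0.08226485  0.078     ]
blue [426.5 248.6  20.5 386.5] [ 0.43095975 -0.18091687  0.078     ]
```

View pics/w3.png

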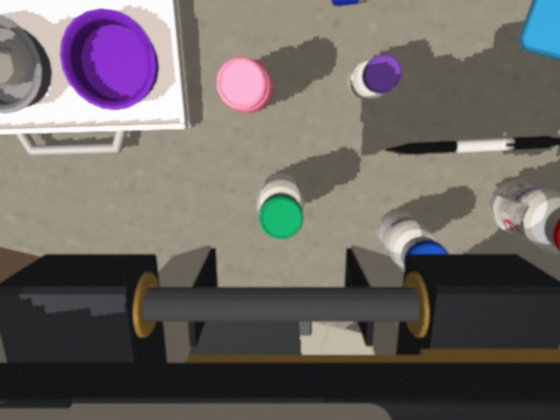

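The wrist view shows green at (280,217) centred between the jaws, and purple at (382,73). The fingers' path is clear.

Emit:
drive_tool(
  increments="0.03 0 0.4 0 0 0 60; 0 0 0.6 0 0 0 60; 0 0 0.6 0 0 0 60; 0 0 0.6 0 0 0 60; 0 0 0.5 0 0 0 60; 0 0 0.3 0 0 0 60; 0 0 0.13 0 0 0 60; 0 0 0 0 0 0 60",
)

```text
time: 10.5
tcp_pos: [0.4512, -0.0834, 0.0451]
ee_rot: [[1.0, 0.0, -0.002], [0.0, -1.0, 0.001], [-0.002, -0.001, -1.0]]
ft_force: [0.5, 0.7, 0.2]
width: 0.0598
gripper_force: 0.0
```

Emit:
drive_tool(
  increments="0 0 0 0 0 0 55; 0 0 0 0 0 0 45; 0 0 0 0 0 0 35; 0 0 0 0 0 0 28; 0 0 0 0 0 0 28; 0 0 0 0 0 0 28; 0 0 0 0 0 0 28; 0 0 0 0 0 0 28",
)

```text
time: 11.17
tcp_pos: [0.4519, -0.0841, 0.0467]
ee_rot: [[1.0, -0.0, 0.001], [-0.0, -1.0, -0.0], [0.001, 0.0, -1.0]]
ft_force: [-0.1, 0.5, 6.4]
width: 0.0346
gripper_force: 30.0
```

Emit:
drive_tool(
  increments="0 0 -0.2 0 0 0 28; 0 0 -0.5 0 0 0 28; 0 0 -0.6 0 0 0 28; 0 0 -0.6 0 0 0 28; 0 0 -0.6 0 0 0 28; 0.2 -0.2 -0.5 0 0 0 28; 0.4 -0.4 -0.35 0 0 0 28; 0.5 -0.6 0 0 0 0 28",
)

```text
time: 11.83
tcp_pos: [0.497, -0.0369, 0.1838]
ee_rot: [[1.0, -0.003, 0.005], [-0.003, -1.0, -0.002], [0.005, 0.002, -1.0]]
ft_force: [0.5, -0.7, -0.9]
width: 0.0347
gripper_force: 30.0
```

Emit:
drive_tool(
  increments="0.5 -0.6 0 0 0 0 28; 0.5 -0.6 0 0 0 0 28; 0.5 -0.6 0 0 0 0 28; 0.5 -0.6 0 0 0 0 28; 0.5 -0.6 0 0 0 0 28; 0.5 -0.6 0 0 0 0 28; 0.4 -0.4 0 0 0 0 28; 0.1 -0.14 0 0 0 0 28",
)

```text
time: 12.5
tcp_pos: [0.6369, 0.1322, 0.1798]
ee_rot: [[1.0, 0.002, 0.0], [0.002, -1.0, 0.001], [0.0, -0.001, -1.0]]
ft_force: [-1.2, -0.7, -1.1]
width: 0.0345
gripper_force: 30.0
```

Emit:
drive_tool(
  increments="0 -0.6 0 0 0 0 28; 0 0 0 0 0 0 28; 0 0 0 0 0 0 28; 0 0 0 0 0 0 28; 0 0 0 0 0 0 28; 0 0 0 0 0 0 28; 0 0 0 0 0 0 28; 0 0 0 0 0 0 28",
)

```text
time: 13.17
tcp_pos: [0.6357, 0.153, 0.1802]
ee_rot: [[1.0, -0.001, 0.0], [-0.001, -1.0, -0.0], [0.0, 0.0, -1.0]]
ft_force: [-0.3, 0.2, -1.5]
width: 0.0347
gripper_force: 30.0
```

Emit:
drive_tool(
  increments="0 0.3 0 0 0 0 28; 0 0.29 0 0 0 0 28; 0 0 0.3 0 0 0 28; 0 0 0.5 0 0 0 28; 0 0 0.5 0 0 0 28; 0 0 0.5 0 0 0 28; 0 0 0.4 0 0 0 28; 0 0 0.3 0 0 0 28",
)

```text
time: 13.83
tcp_pos: [0.635, 0.1285, 0.0784]
ee_rot: [[1.0, -0.001, -0.002], [-0.001, -1.0, -0.001], [-0.002, 0.001, -1.0]]
ft_force: [-0.6, 1.0, -1.3]
width: 0.0349
gripper_force: 30.0
```

Emit:
drive_tool(
  increments="0 0 0.2 0 0 0 28; 0 0 0.15 0 0 0 28; 0 0 0.15 0 0 0 28; 0 0 0.1 0 0 0 28; 0 0 0 0 0 0 28; 0 0 0 0 0 0 28; 0 0 0 0 0 0 28; 0 0 0 0 0 0 28",
)

```text
time: 14.5
tcp_pos: [0.636, 0.1301, 0.0567]
ee_rot: [[1.0, -0.0, 0.001], [-0.0, -1.0, 0.0], [0.001, -0.0, -1.0]]
ft_force: [0.2, -0.1, -1.4]
width: 0.0352
gripper_force: 30.0
```

Emit:
drive_tool(
  increments="0 0 0.03 0 0 0 28; 0 0 0 0 0 0 35; 0 0 0 0 0 0 42; 0 0 0 0 0 0 50; 0 0 0 0 0 0 56; 0 0 0 0 0 0 56; 0 0 -0.2 0 0 0 56; 0 0 -0.5 0 0 0 56",
)

```text
time: 15.17
tcp_pos: [0.6339, 0.1298, 0.0808]
ee_rot: [[1.0, -0.0, -0.006], [-0.0, -1.0, -0.001], [-0.006, 0.001, -1.0]]
ft_force: [0.7, -0.1, -0.2]
width: 0.0559
gripper_force: 0.0
```

Emit:
drive_tool(
  increments="0 0 -0.6 0 0 0 56; 0 0 -0.6 0 0 0 56; 0 0 -0.6 0 0 0 56; -0.2 0.5 -0.35 0 0 0 56; -0.3 0.8 0 0 0 0 56; -0.3 0.8 0 0 0 0 56; -0.3 0.8 0 0 0 0 56; -0.3 0.8 0 0 0 0 56",
)

```text
time: 15.83
tcp_pos: [0.5789, -0.0191, 0.1698]
ee_rot: [[1.0, 0.0, 0.001], [0.0, -1.0, -0.0], [0.001, 0.0, -1.0]]
ft_force: [-0.4, -0.1, 0.3]
width: 0.0563
gripper_force: 0.0
```

Emit:
drive_tool(
  increments="-0.3 0.8 0 0 0 0 56; -0.3 0.8 0 0 0 0 56; -0.2 0.8 0 0 0 0 56; -0.1 0.6 0 0 0 0 56; -0.02 0.25 0 0 0 0 56; 0 0 0 0 0 0 56; 0 0 0 0 0 0 56; 0 0 0 0 0 0 56",
)

```text
time: 16.5
tcp_pos: [0.543, -0.1467, 0.1691]
ee_rot: [[1.0, 0.001, 0.0], [0.001, -1.0, 0.0], [0.0, -0.0, -1.0]]
ft_force: [1.0, 0.5, -0.0]
width: 0.0558
gripper_force: 0.0
```

```bash
python3 - <<'E'
from h import *
print(readout.state()['tcp_pos'])
c=grab('wrist','w4.png'); im=c['color']
b=blob(im,(125,60,40),(145,255,255),(230,120,350,280)); print(np.round(b,1),ray(c,b[0],b[1],.061))
grab('top','t4.png'); i=cv2.imread('pics/t4.png'); cv2.imwrite('pics/t4c.png',cv2.resize(i[110:260,140:340],None,fx=4,fy=4))
E
```

```text
[ 0.54304434 -0.14667549  0.16905292]
[282.9 211.5  16.7 824.5] [ 0.54474072 -0.1476902   0.061     ]
```

View pics/t4c.png

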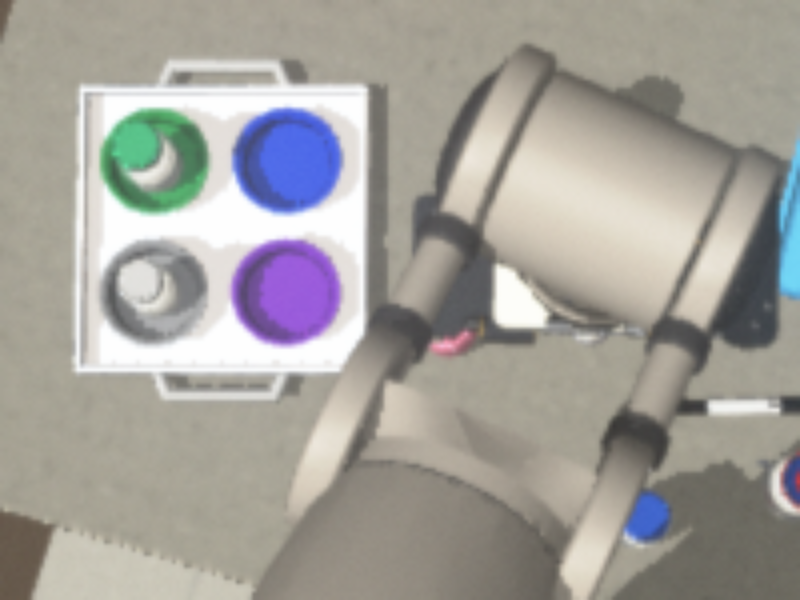

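The top view shows green and grey standing upright, near the centres of their wells. Now purple.

Emit:
drive_tool(
  increments="0.02 0.03 0.4 0 0 0 56; 0 0 0.6 0 0 0 56; 0 0 0.6 0 0 0 56; 0 0 0.6 0 0 0 56; 0 0 0.5 0 0 0 56; 0 0 0.3 0 0 0 56; 0 0 0.2 0 0 0 56; 0 0 0 0 0 0 56",
)

```text
time: 17.27
tcp_pos: [0.5429, -0.1479, 0.0393]
ee_rot: [[1.0, 0.001, -0.003], [0.001, -1.0, 0.001], [-0.003, -0.001, -1.0]]
ft_force: [-0.8, 0.5, 0.9]
width: 0.0561
gripper_force: 0.0
```

Emit:
drive_tool(
  increments="0 0 0 0 0 0 50; 0 0 0 0 0 0 40; 0 0 0 0 0 0 30; 0 0 0 0 0 0 20; 0 0 0 0 0 0 20; 0 0 0 0 0 0 20; 0 0 0 0 0 0 20; 0 0 0 0 0 0 20",
)

```text
time: 17.93
tcp_pos: [0.544, -0.1493, 0.0415]
ee_rot: [[1.0, -0.0, 0.001], [-0.0, -1.0, -0.001], [0.001, 0.001, -1.0]]
ft_force: [-0.4, 0.2, 5.1]
width: 0.027
gripper_force: 30.0
```

Emit:
drive_tool(
  increments="0 0 -0.2 0 0 0 20; 0 0 -0.5 0 0 0 20; 0 0 -0.6 0 0 0 20; 0 0 -0.6 0 0 0 20; 0 0 -0.6 0 0 0 20; 0 0 -0.4 0 0 0 20; 0 -0.3 -0.2 0 0 0 20; 0.06 -0.6 0 0 0 0 20",
)

```text
time: 18.6
tcp_pos: [0.5465, -0.1144, 0.167]
ee_rot: [[1.0, -0.003, 0.003], [-0.003, -1.0, -0.002], [0.003, 0.002, -1.0]]
ft_force: [-0.3, -0.1, -1.2]
width: 0.0268
gripper_force: 30.0
```

Emit:
drive_tool(
  increments="0.1 -0.7 0 0 0 0 20; 0.1 -0.7 0 0 0 0 20; 0 -0.7 0 0 0 0 20; 0 -0.7 0 0 0 0 20; 0 -0.6 0 0 0 0 20; 0 -0.3 0 0 0 0 20; 0 -0.2 0 0 0 0 20; 0 0 0 0 0 0 20",
)

```text
time: 19.27
tcp_pos: [0.5536, 0.0442, 0.1646]
ee_rot: [[1.0, 0.002, -0.001], [0.002, -1.0, 0.0], [-0.001, -0.0, -1.0]]
ft_force: [-0.7, 0.5, -0.2]
width: 0.0269
gripper_force: 30.0
```

Emit:
drive_tool(
  increments="0 0 0 0 0 0 20; 0 0 0.3 0 0 0 20; 0 0 0.5 0 0 0 20; 0 0 0.5 0 0 0 20; 0 0 0.4 0 0 0 20; 0 0 0.3 0 0 0 20; 0 0 0 0 0 0 20; 0 0 0 0 0 0 20",
)

```text
time: 19.93
tcp_pos: [0.5539, 0.0416, 0.0845]
ee_rot: [[1.0, -0.002, -0.001], [-0.002, -1.0, -0.0], [-0.001, 0.0, -1.0]]
ft_force: [0.0, -0.2, -0.4]
width: 0.0271
gripper_force: 30.0
```

Emit:
drive_tool(
  increments="0 -0.03 0.25 0 0 0 20; 0 0 0.25 0 0 0 20; 0 0 0.2 0 0 0 20; 0 0 0.1 0 0 0 20; 0 0 0.06 0 0 0 20; 0 0 0 0 0 0 20; 0 0 0 0 0 0 20; 0 0 0 0 0 0 20",
)

```text
time: 20.6
tcp_pos: [0.5543, 0.0441, 0.0508]
ee_rot: [[1.0, -0.0, 0.001], [-0.0, -1.0, -0.0], [0.001, 0.0, -1.0]]
ft_force: [0.0, -0.7, -0.6]
width: 0.0268
gripper_force: 30.0
```

Emit:
drive_tool(
  increments="0 0 0 0 0 0 28; 0 0 0 0 0 0 35; 0 0 0 0 0 0 42; 0 0 0 0 0 0 50; 0 0 0 0 0 0 50; 0 0 0 0 0 0 50; 0 0 -0.2 0 0 0 50; 0 0 -0.5 0 0 0 50",
)

```text
time: 21.27
tcp_pos: [0.5523, 0.0441, 0.0769]
ee_rot: [[1.0, -0.0, -0.005], [-0.0, -1.0, 0.0], [-0.005, -0.0, -1.0]]
ft_force: [0.4, 0.2, -0.1]
width: 0.0498
gripper_force: 0.0
```

Emit:
drive_tool(
  increments="0 0 -0.6 0 0 0 60; 0 0 -0.6 0 0 0 60; 0 0 -0.6 0 0 0 60; -0.3 0.4 -0.5 0 0 0 60; -0.4 0.7 0 0 0 0 60; -0.4 0.7 0 0 0 0 60; -0.4 0.7 0 0 0 0 60; -0.4 0.7 0 0 0 0 60",
)

```text
time: 21.93
tcp_pos: [0.4772, -0.0849, 0.1714]
ee_rot: [[1.0, 0.0, 0.001], [0.0, -1.0, -0.001], [0.001, 0.001, -1.0]]
ft_force: [0.9, -0.6, -0.2]
width: 0.0598
gripper_force: 0.0
```

Emit:
drive_tool(
  increments="-0.4 0.7 0 0 0 0 60; -0.4 0.7 0 0 0 0 60; -0.4 0.7 0 0 0 0 60; -0.2 0.3 0 0 0 0 60; -0.05 0.15 0 0 0 0 60; 0 0 0 0 0 0 60; 0 0 0 0 0 0 60; 0 0 0 0 0 0 60",
)

```text
time: 22.6
tcp_pos: [0.4205, -0.1851, 0.1707]
ee_rot: [[1.0, 0.001, 0.0], [0.001, -1.0, 0.0], [0.0, -0.0, -1.0]]
ft_force: [0.4, 0.9, -0.4]
width: 0.0602
gripper_force: 0.0
```

```bash
python3 - <<'E'
from h import *
print(readout.state()['tcp_pos'])
c=grab('wrist','w5.png'); im=c['color']
b=blob(im,(105,110,60),(122,255,255),(220,120,350,250)); print(np.round(b,1),ray(c,b[0],b[1],.078))
E
```

```text
[ 0.42052369 -0.18508428  0.17068542]
[ 279.8  220.    22.1 1455. ] [ 0.42089729 -0.1840447   0.078     ]
```

View pics/w5.png

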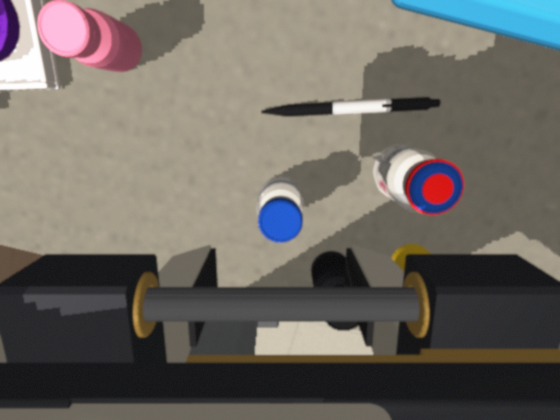

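Plain blue with no seal is at (280,220), centred between the jaws. The issued one at (436,187) is clear of the fingers.

Emit:
drive_tool(
  increments="0 0 0.4 0 0 0 60; 0 0 0.6 0 0 0 60; 0 0 0.6 0 0 0 60; 0 0 0.6 0 0 0 60; 0 0 0.5 0 0 0 60; 0 0 0.28 0 0 0 60; 0 0 0.1 0 0 0 60; 0 0 0 0 0 0 60",
)

```text
time: 23.32
tcp_pos: [0.4199, -0.185, 0.0465]
ee_rot: [[1.0, 0.001, -0.002], [0.001, -1.0, 0.001], [-0.002, -0.001, -1.0]]
ft_force: [-1.4, 0.3, 0.6]
width: 0.0601
gripper_force: 0.0
```

Emit:
drive_tool(
  increments="0 0 0 0 0 0 55; 0 0 0 0 0 0 45; 0 0 0 0 0 0 35; 0 0 0 0 0 0 28; 0 0 0 0 0 0 28; 0 0 0 0 0 0 28; 0 0 0 0 0 0 28; 0 0 0 0 0 0 28",
)

```text
time: 23.98
tcp_pos: [0.4203, -0.1861, 0.0478]
ee_rot: [[1.0, -0.0, 0.001], [-0.0, -1.0, -0.001], [0.001, 0.001, -1.0]]
ft_force: [0.1, 2.2, 6.1]
width: 0.0341
gripper_force: 30.0
```

Emit:
drive_tool(
  increments="0 0 -0.2 0 0 0 28; 0 0 -0.5 0 0 0 28; 0 0 -0.6 0 0 0 28; 0 0 -0.6 0 0 0 28; 0 0 -0.6 0 0 0 28; 0.1 -0.1 -0.5 0 0 0 28; 0.3 -0.3 -0.4 0 0 0 28; 0.5 -0.5 0 0 0 0 28",
)

```text
time: 24.65
tcp_pos: [0.4567, -0.1514, 0.187]
ee_rot: [[1.0, -0.003, 0.005], [-0.003, -1.0, -0.003], [0.005, 0.003, -1.0]]
ft_force: [1.3, -1.0, 0.2]
width: 0.0342
gripper_force: 30.0
```

Emit:
drive_tool(
  increments="0.5 -0.6 0 0 0 0 28; 0.5 -0.6 0 0 0 0 28; 0.5 -0.6 0 0 0 0 28; 0.5 -0.6 0 0 0 0 28; 0.5 -0.6 0 0 0 0 28; 0.5 -0.5 0 0 0 0 28; 0.5 -0.5 0 0 0 0 28; 0.5 -0.5 0 0 0 0 28",
)

```text
time: 25.32
tcp_pos: [0.6164, 0.0313, 0.1834]
ee_rot: [[1.0, 0.0, -0.001], [0.0, -1.0, -0.0], [-0.001, 0.0, -1.0]]
ft_force: [1.0, -0.4, -1.2]
width: 0.0339
gripper_force: 30.0
```

Emit:
drive_tool(
  increments="0.4 -0.3 0 0 0 0 28; 0.16 -0.09 0 0 0 0 28; 0 0 0 0 0 0 28; 0 0 0 0 0 0 28; 0 0 0 0 0 0 28; 0 0 0 0 0 0 28; 0 0 0 0 0 0 28; 0 0 0 0 0 0 28",
)

```text
time: 25.98
tcp_pos: [0.6381, 0.045, 0.1836]
ee_rot: [[1.0, -0.001, 0.0], [-0.001, -1.0, -0.0], [0.0, 0.0, -1.0]]
ft_force: [0.2, 1.0, -1.0]
width: 0.0338
gripper_force: 30.0
```

Target z is 0.0565, which is 0.127 m down, or 3.18 units.

Emit:
drive_tool(
  increments="0 0 0.3 0 0 0 28; 0 0 0.5 0 0 0 28; 0 0 0.5 0 0 0 28; 0 0 0.5 0 0 0 28; 0 0 0.4 0 0 0 28; 0 0 0.3 0 0 0 28; 0 0 0.2 0 0 0 28; 0 0 0 0 0 0 28",
)

```text
time: 26.65
tcp_pos: [0.6375, 0.0455, 0.0737]
ee_rot: [[1.0, -0.0, -0.003], [-0.0, -1.0, 0.0], [-0.003, -0.0, -1.0]]
ft_force: [0.1, 0.8, -0.8]
width: 0.0339
gripper_force: 30.0
```

Emit:
drive_tool(
  increments="0 0 0.2 0 0 0 28; 0 0 0.15 0 0 0 28; 0 0 0.13 0 0 0 28; 0 0 0 0 0 0 28; 0 0 0 0 0 0 28; 0 0 0 0 0 0 28; 0 0 0 0 0 0 28; 0 0 0 0 0 0 28",
)

```text
time: 27.32
tcp_pos: [0.6385, 0.0456, 0.0562]
ee_rot: [[1.0, -0.0, 0.0], [-0.0, -1.0, -0.0], [0.0, 0.0, -1.0]]
ft_force: [0.1, 1.0, -1.0]
width: 0.0339
gripper_force: 30.0
```

Emit:
drive_tool(
  increments="0 0 0 0 0 0 35; 0 0 0 0 0 0 42; 0 0 0 0 0 0 50; 0 0 0 0 0 0 55; 0 0 0 0 0 0 55; 0 0 0 0 0 0 55; 0 0 -0.2 0 0 0 55; 0 0 -0.5 0 0 0 55",
)

```text
time: 27.98
tcp_pos: [0.6366, 0.0457, 0.0821]
ee_rot: [[1.0, -0.0, -0.006], [-0.0, -1.0, 0.0], [-0.006, -0.0, -1.0]]
ft_force: [0.1, -0.3, 0.1]
width: 0.0548
gripper_force: 0.0
```

Emit:
drive_tool(
  increments="0 0 -0.6 0 0 0 55; 0 0 -0.6 0 0 0 55; 0 0 -0.6 0 0 0 55; 0 0 -0.6 0 0 0 55; -0.4 0 -0.4 0 0 0 55; -0.6 0 0 0 0 0 55; -0.6 0 0 0 0 0 55; -0.6 0 0 0 0 0 55",
)

```text
time: 28.65
tcp_pos: [0.5495, 0.0456, 0.1971]
ee_rot: [[1.0, -0.0, 0.001], [-0.0, -1.0, -0.0], [0.001, 0.0, -1.0]]
ft_force: [-0.4, 0.2, 0.1]
width: 0.0552
gripper_force: 0.0
```

Emit:
drive_tool(
  increments="-0.6 0.3 0 0 0 0 55; -0.6 0.3 0 0 0 0 55; -0.6 0.3 0 0 0 0 55; -0.4 0 0 0 0 0 55; 0 0 0 0 0 0 55; 0 0 0 0 0 0 55; 0 0 0 0 0 0 55; 0 0 0 0 0 0 55",
)

```text
time: 29.32
tcp_pos: [0.4635, 0.0098, 0.1964]
ee_rot: [[1.0, 0.0, 0.001], [0.0, -1.0, -0.0], [0.001, 0.0, -1.0]]
ft_force: [0.5, 0.3, -0.6]
width: 0.0553
gripper_force: 0.0
```

```bash
python3 - <<'E'
from h import *
grab('wrist','w6.png'); grab('scene','s6.png'); i=cv2.imread('pics/s6.png'); cv2.imwrite('pics/s6c.png',cv2.resize(i[140:310,110:370],None,fx=3,fy=3))
E
```

```text
(no output)
```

View pics/w6.png

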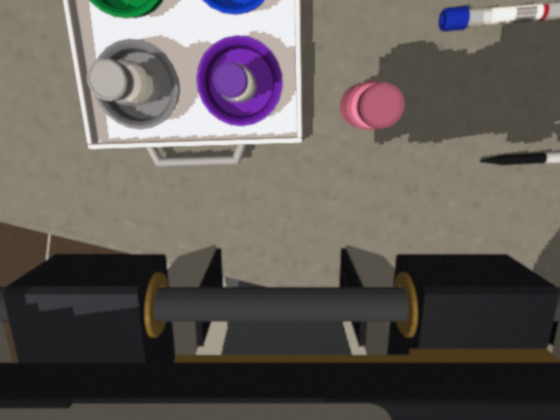

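View pics/s6c.png

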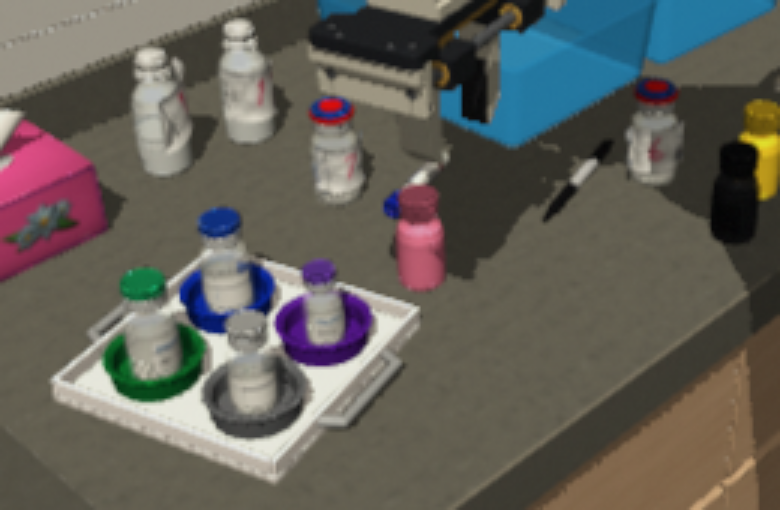

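The scene crop shows all four vials upright in their matching wells, with caps at blue (220,222), green (143,283), grey (246,328) and purple (319,273). Both issued vials, at (337,150) and (655,130), are still standing. The wrist view shows purple and grey centred in their wells and the gripper free.

```bash
python3 -c "
from h import *
print(workorder.close_job())"
```

```text
the job is handed in; nothing more can be done
None
```

The job is handed in: the last pictures show the purple, grey, green and plain blue vials upright in their matching wells and both issued vials still standing in place, but the hand-in returned no verdict.

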